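# Prop the sample shed window open on its stay

### The job

The sample shed window on the display table is shut and its stay bar lies off the peg, swung to one side. Open the window and drop the bar's middle hole (the third of the five) over the peg, fully home, so that the stay holds the window open, then let go. Feel for the peg rather than forcing the bar down on it, do not let the sash drop back on its own, and leave the other wares where they stand.

Things in the scene. Friction and masses are not known exactly. Their poses are not given: they have to be found in the camera images.
- window: Sample of a top-hung shed window: brown timber frame 420 mm wide, 480 mm high, fixed on the table. Origin on the table below the middle of the frame's inner face; x to the outside, -x to the inside (the room side, with stay and peg), y along the sill, z up. Sill board 460 mm long, top at z 120 mm, from x -100 to +50 mm.
- peg_track (a point): Point on the sill top, window (-75, 0, 120) mm. The peg stands within 10 mm of it along window x, wherever its slotted plate (20 x 50 mm) was screwed down: its exact place is not measured, find it by eye or feel. Peg: upright dark steel pin, 8.6 mm thick, flat tip with a 1 mm bevel 23 mm above the sill, on a shoulder 18 mm across and 7 mm high. Window y 0.
- sash (a joint): Angle of the white glazed sash, rad: 0 shut, growing as its lower edge swings out to window +x. Hinge line along y at window x 20, z 416 mm. About 0.9 kg, hangs shut by its own weight, nearly frictionless.
- stay: Stay: dark flat steel bar 22 mm wide, 5 mm thick, 0.2 kg, running along its own -x from the origin (its pivot), half its thickness above and below z 0; 10.6 mm holes at 55, 90, 125, 160, 195 mm from the pivot; a ball on its free end. It swivels freely sideways (0.9 rad either way) and tips freely up and down. Left off, it rests on the sill's inner edge.
- pivot (a point): The bar's pivot on the sash's bottom rail: at window (-20, 0, 131) mm when shut, carried round the hinge line by the sash. With the middle hole home, the bar's underside lies on the peg's shoulder and the sash stands 0.20 to 0.30 rad open.
- mid_hole (a point): Centre of the bar's middle hole, 125 mm from the pivot, at half thickness. Home on the peg it is at window z 129.5 mm; with the bar lying on the tip of the peg it is at z 145 mm.
- bulb (a point): Centre of the 24 mm steel ball on the bar's free end, 240 mm from the pivot, in line with the bar: the place to grip it. About 110 mm above the table at the start, free all round.
- herb_pot: Terracotta pot with a small plant, 62 mm wide, 56 mm high, standing on the sill; origin under it.
- sill_gnome: Small gnome figure with a green hat, 45 mm wide, 85 mm high, standing on the sill; origin under it.
- table_gnome: Gnome figure with a green hat, 55 mm wide, 105 mm high, on the table near the window's room side; origin under it.
- big_gnome: Gnome figure with a green hat, 80 mm wide, 150 mm high, on the table; origin under it.
- drink_bottle: Child's drinking bottle, 72 mm wide, 165 mm high, on the table; origin under it.

How it is judged:
By the outcome, as a careful person would: the job done as asked, in the order asked, and still so for the second after the job is handed in, with the robot touching nothing.
It also fails if it takes over 72 s, if anything falls off the work surface, if the arm or the gripper's body presses on something with over 40 N, if the wrist force passes 120 N, or if a joint passes its speed limit or range.

### The arm

A 7-joint arm with a two-finger parallel gripper is mounted at the origin on the work surface. World frame = base frame: x ahead of the robot, y to its left, z up, the work surface at z = 0. Lengths are in m, angles in rad, forces in N, time in s.
With the tool pointing down it reaches from about 0.425 to 0.825 m from the base axis. Payload 3.6 kg.
Tool frame: the origin (TCP) lies where the fingers leave the gripper's body, on its centre line; the fingertips stand 73 mm ahead of it and the grasp point (between the pads) lies 54 mm ahead of it; z points along the fingers, y is the line along which they close (so a half turn about z gives the same grasp; the last joint's range is limited). The gripper opens to 85 mm and grips with 20 to 120 N. Pads are 22 mm wide; open, the fingers measure 114 mm over their backs; the gripper's body (76 mm by 85 mm) begins 54 mm behind the grasp point. The pads swing forward as they close: fully open they stand 13 mm farther back than shut.
Start: joints at [1.321, 0.615, -0.013, 1.423, 0.008, 1.103, -0.04], TCP at [0.144, -0.634, 0.304] pointing down, gripper open.
Joint ranges: [-3.12, 3.12], [-0.3, 2.06], [-1.34, 1.32], [0.26, 2.42], [-1.36, 4.5], [0.01, 1.98], [-2.84, 2.84]. Speed limits (rad/s): [2.79, 2.79, 3.14, 3.14, 3.14, 3.14, 3.14].

### API

Orientations are given as a unit quaternion [x, y, z, w].
In Python, from station import arm, snapshot, camera_info, ticket gives the robot as it stands. Calls block until the motion is done:
- arm.movep(position, orientation): joint-space move of the TCP to a pose.
- arm.line_to(position, velocity=0.15, ori=None): straight line of the TCP; ori=None keeps the orientation; velocity is the mean speed in m/s.
- arm.move_j(angles): joint-space move.
- arm.move_gripper(opening, effort=None): opening from 0.0 (shut) to 1.0 (fully open); effort is the grip in N (None keeps the last); returns when the fingers have stopped.
- arm.pause(seconds).
- arm.ik(position, orientation): joint angles nearest the present ones, or None.
- snapshot(name): name is "side" or "top" or "wrist"; returns the picture (400x640x3 uint8, blue, green, red); there is no depth.
- camera_info(name): a dict with "fx", "fy", "cx", "cy" (pixels), "R" (3x3) and "t" (3): a world point X has camera coordinates R X + t; the wrist camera has in their place "T_tool_cam" (4x4, takes a point from camera to tool coordinates, whose origin is the TCP and whose axes are the flange's). Camera axes: x right, y down, z forward; pixel columns grow to the right and rows downward; lengths in m; the calibration is good to about 2 mm. A picture is of the moment at which its call begins: read the wrist's pose just before it. camera_info takes no time and is no camera call.
A pose or a line that the arm cannot do raises arm.MotionError and nothing moves.
- ticket.finish_job(): hands the job in; it is judged then, once.
Readings, each from a call of its own:
- arm.read_time(): time.
- arm.read_joint_positions(): joint angles.
- arm.read_dq(): joint speeds.
- arm.read_effort(): joint torques, N m.
- arm.read_tool_pos(): TCP position.
- arm.read_eef_rot(): TCP orientation.
- arm.read_ft_force(): force on the tool from outside, world axes, zero at the start.
- arm.read_wrist_torque(): the same for the moment, N m.
- arm.read_opening(): opening from 0.0 (shut) to 1.0 (fully open).
- arm.read_finger_force(): force on a finger pad.
Only numpy, scipy, OpenCV 4.12 (cv2) and the standard library are available. Lean on these libraries where they do the work, as an engineer would, in place of code of your own. Each camera call takes 0.05 s, during which the arm holds its last target. There are 200 camera calls.

## Working session

There is one attempt and no reset: what is moved stays moved. The work goes in short steps, each a Python script; the robot and the scene stay as the last script left them, time stands still between calls to the robot, and variables do not carry over. Pictures are saved under pics/ and viewed, at most 10 in all, crops included, and the job is handed in when it is done.

```bash
ls; mkdir -p pics; python3 - <<'E'
from station import arm,snapshot,camera_info
import cv2,numpy as np
for n in("side","top"):
    cv2.imwrite(f"pics/{n}0.png",snapshot(n)); c=camera_info(n);print(n,c)
print(camera_info("wrist"));print(arm.read_tool_pos(),arm.read_eef_rot(),arm.read_time())
E
```

```text
pics
side {'fx': 446.92614554394765, 'fy': 446.92614554394765, 'cx': 317.6071201428955, 'cy': 198.6565002569107, 'R': array([[-0.96503099, -0.2619886 , -0.00878438],
       [-0.17758731,  0.67805464, -0.71323534],
       [ 0.19281582, -0.68673422, -0.70086959]]), 't': array([0.54862425, 0.22733097, 1.33392162])}
top {'fx': 487.08876510680085, 'fy': 487.08876510680085, 'cx': 318.7902885170807, 'cy': 198.81516219992835, 'R': array([[-0.00965884, -0.99993691, -0.00573508],
       [-0.98074272,  0.01059194, -0.19501672],
       [ 0.19506516,  0.003741  , -0.98078315]]), 't': array([0.09912297, 0.5809767 , 1.44274058])}
{'fx': 351.6029890876636, 'fy': 351.6029890876636, 'cx': 323.5803835834918, 'cy': 197.67763994752116, 'T_tool_cam': array([[-4.67004298e-04, -9.47115373e-01, -3.20892898e-01,
         8.26062572e-02],
       [ 9.99999633e-01, -2.11694719e-04, -8.30510132e-04,
        -2.16314127e-06],
       [ 7.18657582e-04, -3.20893168e-01,  9.47115124e-01,
        -7.00250230e-02],
       [ 0.00000000e+00,  0.00000000e+00,  0.00000000e+00,
         1.00000000e+00]])}
[ 0.14350499 -0.63343435  0.30286827] [ 9.93795517e-01  1.11216697e-01 -1.73384324e-04 -1.13427947e-03] 0.1
```

View pics/side0.png

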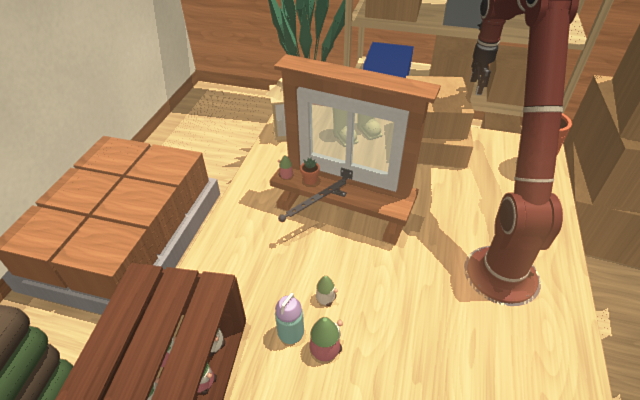

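View pics/top0.png

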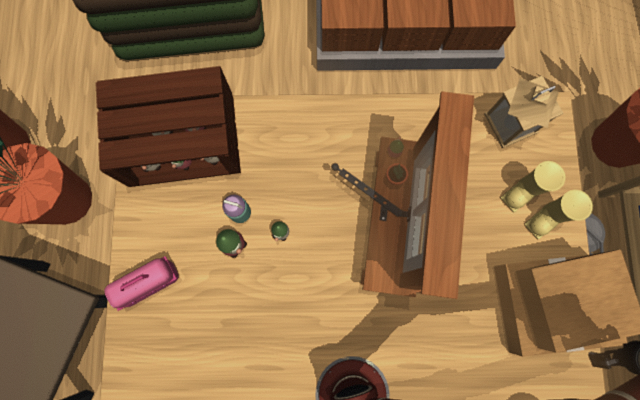

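The side view shows the window's room side facing the camera, with the pivot at about (345,176) and the bulb at about (282,218). In the top view the bulb is at (335,167), the pivot at about (405,213) and the peg at about (383,214). Next I'll enlarge both.

```bash
python3 - <<'E'
import cv2
a=cv2.imread("pics/side0.png")[50:245,255:450]
cv2.imwrite("pics/side1.png",cv2.resize(a[90:195,:],None,fx=4,fy=4,interpolation=cv2.INTER_CUBIC))
b=cv2.imread("pics/top0.png")[85:305,320:480]
cv2.imwrite("pics/top1.png",cv2.resize(b[:,:],None,fx=2.7,fy=2.7,interpolation=cv2.INTER_CUBIC))
E
```

```text
(no output)
```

View pics/side1.png

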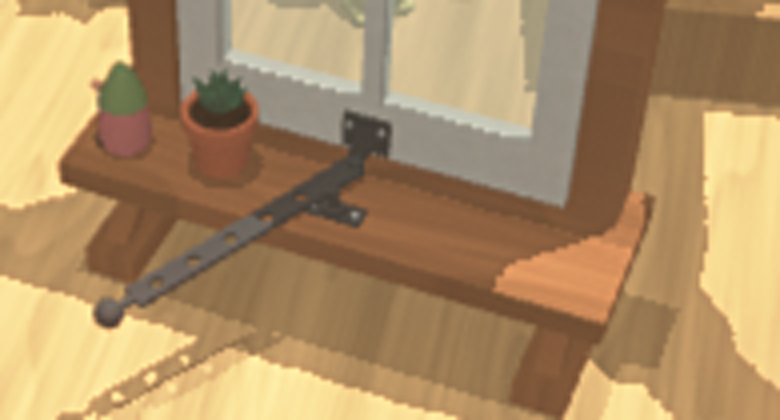

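View pics/top1.png

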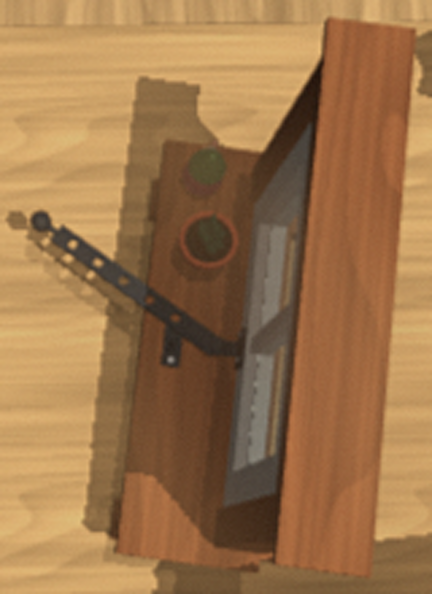

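```bash
cat > h.py <<'E'
from station import arm,snapshot,camera_info,ticket
import cv2,numpy as np
from scipy.spatial.transform import Rotation as Rn
from scipy.optimize import least_squares
def proj(n,X):
    c=camera_info(n);p=c["R"]@X+c["t"];return np.array([c["cx"]+c["fx"]*p[0]/p[2],c["cy"]+c["fy"]*p[1]/p[2]])
def onz(n,uv,z):
    c=camera_info(n);d=c["R"].T@np.array([(uv[0]-c["cx"])/c["fx"],(uv[1]-c["cy"])/c["fy"],1]);o=-c["R"].T@c["t"]
    return o+d*(z-o[2])/d[2]
S=lambda u,v:np.array([255+u/4,140+v/4])
T=lambda u,v:np.array([320+u/2.7,85+v/2.7])
E
cat > fit.py <<'E'
from h import *
obs=[("side",S(62,163),(-.1,.23,.12)),("side",S(607,323),(-.1,-.23,.12)),("top",T(163,142),(-.1,.23,.12)),("top",T(120,552),(-.1,-.23,.12)),("side",S(650,200),(.05,-.23,.12))]
W=lambda q,X:Rn.from_euler("z",q[2]).apply(X)+[q[0],q[1],0]
r=least_squares(lambda q:np.concatenate([proj(n,W(q,X))-uv for n,uv,X in obs]),[.6,-.15,-1.57])
q=r.x;print(q,r.fun.round(1))
inv=lambda P:Rn.from_euler("z",-q[2]).apply(P-[q[0],q[1],0]).round(4)
b=least_squares(lambda X:np.r_[proj("side",X)-S(109,313),proj("top",X)-T(40,220)],[.6,.1,.11]);print("bulb",b.x,b.fun.round(1),inv(b.x))
piv=W(q,[-.02,0,.131]);print("piv",piv,"len",np.linalg.norm(b.x-piv))
for n,uv in(("side",S(357,215)),("top",T(171,362))):print("plate end",inv(onz(n,uv,.123)))
print("pegtrack px",[proj(n,W(q,[-.075,0,.143])) for n in("side","top")])
print("pot",inv(onz("top",T(208,240),.176)),"gn",inv(onz("top",T(207,165),.205)),"tgnome",onz("top",(280,231),.1))
print("screw end",[inv(onz("side",S(*u),.123)) for u in((330,200),(345,222),(367,210))])
E
python3 fit.py
```

```text
[ 0.51636849 -0.16349504 -1.71014461] [-1.4  0.1 -0.4  0.1  0.4 -0.6 -0.6  1.1  1.2 -1.1]
bulb [0.66827095 0.0436833  0.11121415] [-0.5 -0.1  0.1  0.5] [-0.2263  0.1217  0.1112]
piv [ 0.51914644 -0.14368891  0.131     ] len 0.24028720824960367
plate end [-0.0653 -0.0193  0.123 ]
plate end [-0.0668 -0.0192  0.123 ]
pegtrack px [array([337.56973873, 189.46876326]), array([382.03989266, 211.12416471])]
pot [-0.0472  0.1067  0.176 ] gn [-0.0598  0.1793  0.205 ] tgnome [0.47782516 0.2085171  0.1       ]
screw end [array([-0.0575,  0.0066,  0.123 ]), array([-0.0764, -0.0134,  0.123 ]), array([-0.0569, -0.0246,  0.123 ])]
```

The bulb triangulates to 240.3 mm from the pivot against 240 mm given, so the pose is consistent. The plate puts the peg at window x of about -66 mm, which means a sash angle of about 0.28 rad, inside the required range. Next I'll plan the IK.

```bash
cat >> h.py <<'E'
Q=np.array([0.51637,-0.16350,-1.71014])
def W(X):return Rn.from_euler("z",Q[2]).apply(X)+[Q[0],Q[1],0]
def Winv(P):return Rn.from_euler("z",-Q[2]).apply(np.array(P)-[Q[0],Q[1],0])
def ori(yaw,flip=False):  # tool down, tool x at window yaw (0: towards window +x)
    a=Q[2]+yaw+(np.pi if flip else 0);x=np.array([np.cos(a),np.sin(a),0]);z=np.array([0,0,-1.])
    return Rn.from_matrix(np.c_[x,np.cross(z,x),z]).as_quat()
def tcp(ball):return W(ball)+[0,0,.054]   # grasp point at ball centre (window frame)
def pivot(th):return np.array([.02-.04*np.cos(th)+.285*np.sin(th),0,.416-.285*np.cos(th)-.04*np.sin(th)])
E
python3 - <<'E'
from h import *
print(arm.read_joint_positions())
q0=arm.read_eef_rot()
p=np.array(arm.read_tool_pos())
for r,z in((.65,.45),(.65,.55),(.55,.55),(.5,.6),(.5,.65),(.45,.7)):
    d=p[:2]/np.hypot(*p[:2])*r
    print(r,z,arm.ik([*d,z],q0))
B=np.array([-.2263,.1217,.1112])
for f in(0,1):
    for b,y in((B+[0,0,.1],-.53),(B,-.53),([-.26,0,.18],0),([-.181,0,.13],0)):
        s=arm.ik(tcp(b),ori(y,f));print(f,tcp(b).round(3),None if s is None else np.round(s,2))
E
```

```text
[ 1.32149662  0.61580756 -0.01260202  1.42472442  0.00816262  1.10340647
 -0.04038685]
0.65 0.45 [ 1.31799786  0.53548358 -0.00690103  1.1576853   0.00355697  1.45072988
 -0.03627301]
0.65 0.55 [ 1.31469300e+00  5.38290996e-01 -7.09593523e-04  8.83327740e-01
  3.82901475e-04  1.72226888e+00 -3.37609880e-02]
0.55 0.55 [ 1.31338525  0.32939358 -0.00804602  1.2222778   0.00259886  1.59222602
 -0.04208016]
0.5 0.6 [ 1.31039034  0.23925924 -0.00873347  1.21519972  0.002071    1.6894371
 -0.04575563]
0.5 0.65 [ 1.30814248e+00  2.57977836e-01 -5.94783943e-03  1.05270292e+00
  1.55869352e-03  1.83321083e+00 -4.51093264e-02]
0.45 0.7 [ 1.30444746e+00  1.90390089e-01 -7.18220753e-03  1.00214609e+00
  1.43850812e-03  1.95135570e+00 -4.99754039e-02]
0 [0.668 0.044 0.265] [ 0.43  0.93 -1.15  1.39  0.85  1.36  1.74]
0 [0.668 0.044 0.165] [ 0.44  1.06 -1.15  1.48  1.    1.25  1.63]
0 [0.552 0.094 0.234] [ 0.44  0.82 -1.15  1.75  0.83  1.14  2.02]
0 [0.542 0.016 0.184] [ 0.58  0.89 -1.15  1.85  0.94  1.07  2.05]
1 [0.668 0.044 0.265] [ 0.09  0.7  -0.35  1.4   0.26  1.08 -0.97]
1 [0.668 0.044 0.165] [ 0.04  0.8  -0.25  1.5   0.23  0.87 -0.96]
1 [0.552 0.094 0.234] [ 0.16  0.62 -0.58  1.76  0.42  0.89 -0.74]
1 [0.542 0.016 0.184] [ 0.18  0.63 -0.39  1.87  0.35  0.71 -0.54]
```

```bash
python3 - <<'E'
from h import *
q0=arm.read_eef_rot();p=np.array(arm.read_tool_pos());d=p[:2]/np.hypot(*p[:2])*.5
j=np.array(arm.ik([*d,.65],q0));arm.move_j(list(j))
j[0]=-.15;arm.move_j(list(j));print(arm.read_tool_pos(),arm.read_time())
B=np.array([-.2263,.1217,.1112])
arm.movep(list(tcp(B+[0,0,.13])),list(ori(-.53,1)))
print(np.round(arm.read_joint_positions(),2),arm.read_tool_pos(),arm.read_time(),arm.read_ft_force())
for b,y in((B,-.53),([-.26,0,.18],0),([-.181,0,.13],0)):
    s=arm.ik(tcp(b),ori(y,1));print(np.round(s,2))
T=np.eye(4);T[:3,:3]=Rn.from_quat(arm.read_eef_rot()).as_matrix();T[:3,3]=arm.read_tool_pos()
c=camera_info("wrist");M=np.linalg.inv(T@c["T_tool_cam"])
for X in(B,[-.066,0,.143]):
    x=(M@np.r_[W(X),1]);print(c["fx"]*x[0]/x[2]+c["cx"],c["fy"]*x[1]/x[2]+c["cy"])
cv2.imwrite("pics/w0.png",snapshot("wrist"))
E
```

```text
[0.49707882 0.05377026 0.65004677] 3.875
[-0.16  0.66  0.12  1.37 -0.08  1.12 -0.7 ] [0.66892631 0.04381592 0.29693705] 5.3417 [ 0.21461453 -0.63941139  1.2977403 ]
[-0.15  0.79  0.1   1.51 -0.09  0.85 -0.69]
[-0.2   0.55 -0.02  1.77  0.01  0.81 -0.36]
[-0.06  0.6  -0.02  1.87  0.02  0.67 -0.22]
322.7686386504753 193.9555699875588
295.072761729729 426.3979268528175
```

View pics/w0.png

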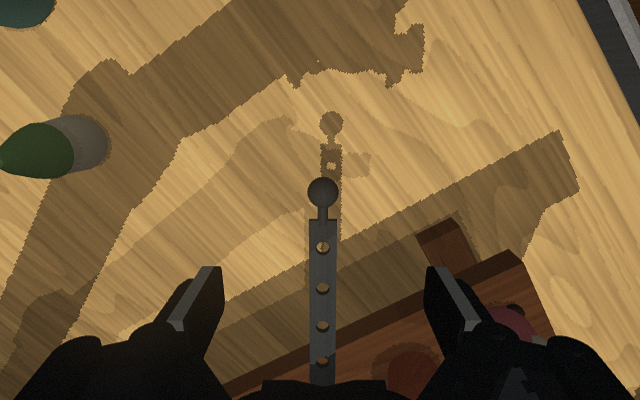

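The ball is at (322,192) in the wrist view against a predicted (323,194), so the pose is confirmed. The peg is hidden from the wrist camera. I'll grip, lift, open with the bar still aside so it clears both peg and pot, then swing it over.

```bash
cat >> h.py <<'E'
from scipy.optimize import brentq
def bulb_c(th,psi,p):return pivot(th)+.24*np.array([-np.cos(p)*np.cos(psi),np.cos(p)*np.sin(psi),np.sin(p)])
def bulb_h(hx,hz,hy=0.):
    h=np.array([hx,hy,hz]);th=brentq(lambda t:np.linalg.norm(pivot(t)-h)-.125,-.1,.6)
    pv=pivot(th);b=h+(h-pv)*115/125;return b,np.arctan2(b[1],pv[0]-b[0]),th
def go(b,psi,v=.08):arm.line_to(list(tcp(b)),velocity=v,ori=list(ori(-psi,1)))
def st(*a):print(*a,"F",np.round(arm.read_ft_force(),1),"win",(Winv(arm.read_tool_pos())-[0,0,.054]).round(4),"t",round(arm.read_time(),2))
E
python3 - <<'E'
from h import *
B=np.array([-.2263,.1217,.1112])
go(B,.53,.12);st("down")
arm.move_gripper(0,effort=50);arm.pause(.2);st("grip",arm.read_opening(),arm.read_finger_force())
for p in(0.,.1,.2):
    go(bulb_c(0.003,.53,p),.53);st("lift",p,arm.read_opening())
E
```

```text
down F [-0.6  0.1 -0.2] win [-0.2264  0.1223  0.1122] t 6.62
grip 0.24683471393179676 48.788981437683105 F [-0.4 -0.1  0.8] win [-0.2263  0.1218  0.1113] t 7.44
lift 0.0 0.2472808862507197 F [ 0.6 -0.1 -1.9] win [-0.2263  0.1216  0.1316] t 7.84
lift 0.1 0.2457350020239211 F [-0.9  0.7 -1.4] win [-0.2251  0.1204  0.1553] t 8.29
lift 0.2 0.2475208180490308 F [ 0.1 -0.5 -2.2] win [-0.2217  0.119   0.1792] t 8.74
```

```bash
python3 - <<'E'
from h import *
b,psi,th=bulb_h(-.066,.157);pf=np.arcsin((b[2]-pivot(th)[2])/.24);print(b,th,pf)
go(bulb_c(.003,.42,.2),.42);st()
for t in np.linspace(.05,th,5):
    go(bulb_c(t,.42,.2),.42,.05);st("open",round(t,3))
for s in(.28,.14,0.):
    go(bulb_c(th,s,pf),s,.05);st("swing",s)
st(arm.read_opening())
a=snapshot("side")[120:225,255:400];b=snapshot("top")[130:250,320:450]
cv2.imwrite("pics/m.png",np.hstack([cv2.resize(a,(435,315),interpolation=cv2.INTER_CUBIC),cv2.resize(b,(341,315),interpolation=cv2.INTER_CUBIC)]))
E
```

```text
[-0.17838339  0.          0.18139209] 0.2654042277914055 0.21372860450341097
F [-1.3 -1.  -3.5] win [-0.2339  0.0959  0.1785] t 9.22
open 0.05 F [-0.1  1.2 -1.8] win [-0.2196  0.0963  0.1771] t 9.63
open 0.104 F [-1.1  2.6 -1.7] win [-0.2045  0.0961  0.1762] t 10.09
open 0.158 F [ 1.3 -0.  -1.3] win [-0.1889  0.0968  0.1764] t 10.55
open 0.212 F [ 1.7  0.6 -1.4] win [-0.1735  0.0961  0.1768] t 11.01
open 0.265 F [-0.   1.7 -2. ] win [-0.1577  0.095   0.1777] t 11.47
swing 0.28 F [-0.6  0.4 -1.7] win [-0.1691  0.0649  0.1815] t 12.28
swing 0.14 F [ 0.   0.2 -2.1] win [-0.1761  0.0328  0.1815] t 13.08
swing 0.0 F [ 0.5  1.  -1.9] win [-0.1785  0.0004  0.1816] t 13.89
0.24570677256276133 F [ 0.5  1.  -1.9] win [-0.1785  0.0004  0.1816] t 13.89
```

View pics/m.png

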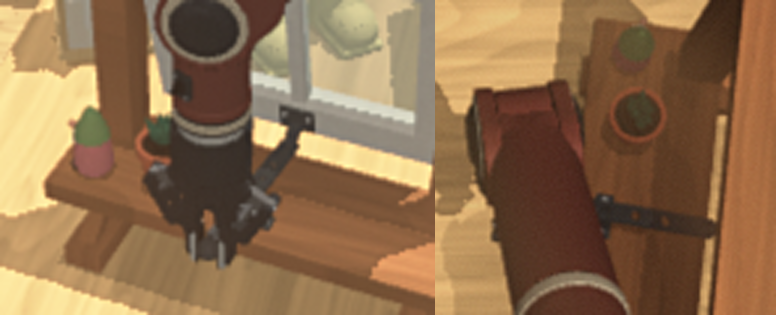

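The sash is open, with the pivot bracket at (297,118) in the left half clear of the frame, and the bar lies across the sill. The peg is hidden under the arm, so I'll feel for it.

```bash
cat >> h.py <<'E'
def F(n=6):
    f=[]
    for _ in range(n):f.append(arm.read_ft_force());arm.pause(.015)
    f=np.mean(f,0);return np.r_[Rn.from_euler("z",-Q[2]).apply(f)]
def hole(hx,hz,hy=0.,v=.03):
    b,psi,th=bulb_h(hx,hz,hy);go(b,psi,v)
E
python3 - <<'E'
from h import *
hx=-.066
hole(hx,.150);f0=F();print("base",f0.round(2))
for hz in np.arange(.1485,.1370,-.0007):
    hole(hx,hz);f=F()-f0;st(round(hz,4),f.round(1))
    if np.linalg.norm(f)>4:break
E
```

```text
base [-1.74  1.3  -1.18]
0.1485 [ 0.7 -0.2  0. ] F [ 2.4  1.2 -1. ] win [-0.1798  0.      0.1649] t 15.05
0.1478 [ 0.5  0.  -0.3] F [ 0.9  1.4 -0.9] win [-0.1799  0.      0.1635] t 15.4
0.1471 [ 0.4  0.1 -0. ] F [ 1.9  1.7 -0.6] win [-0.18   -0.      0.1622] t 15.75
0.1464 [0.2 0.2 0.4] F [ 1.8  1.  -1.3] win [-0.1801 -0.      0.1608] t 16.1
0.1457 [0.2 0.5 0.2] F [ 2.1  1.4 -1. ] win [-0.1802  0.      0.1595] t 16.45
0.145 [ 0.7 -0.1  2.3] F [1.2 1.1 1. ] win [-1.802e-01  1.000e-04  1.583e-01] t 16.8
0.1443 [ 2.   0.5 -0.1] F [ 1.4 -1.  -2.1] win [-0.1798 -0.0002  0.1563] t 17.15
0.1436 [3.1 0.4 0.1] F [ 0.9 -1.3 -1.5] win [-1.798e-01 -1.000e-04  1.553e-01] t 17.5
0.1429 [4.2 0.5 0.1] F [ 2.  -2.7  0.1] win [-0.18   0.     0.154] t 17.85
```

Contact came at 145 mm and then it dropped in. The +x side force means the hole edge is bearing on the peg, so I'll follow it compliantly on the way down.

```bash
python3 - <<'E'
from h import *
f0=np.array([-1.4,1.4,-1.2])
hx,hy,hz=-.066,0.,.1429
for k in range(40):
    f=F(4)-f0
    if abs(f[2])>6 or np.hypot(f[0],f[1])>15:print("stop");st(f.round(1));break
    hx+=np.clip(.0002*f[0],-.0006,.0006);hy+=np.clip(.0002*f[1],-.0006,.0006)
    if np.hypot(f[0],f[1])<5 and f[2]<3:hz-=.0008
    hole(hx,hz,hy)
    if k%2==0:st(round(hx,4),round(hy,4),round(hz,4),f.round(1))
    if hz<.1285:break
E
```

```text
-0.0654 0.0001 0.1421 [4.  0.4 0.4] F [ 1.4 -2.5 -1.5] win [-0.18    0.0002  0.1524] t 18.17
-0.0644 0.0002 0.1405 [2.2 0.5 0.2] F [ 0.6  0.8 -0.5] win [-0.1798  0.0003  0.1491] t 18.8
-0.0643 0.0002 0.1389 [-0.4  0.2  0.9] F [ 2.1  1.1 -0.9] win [-0.1791  0.0003  0.146 ] t 19.43
-0.0644 0.0002 0.1373 [-0.4  0.1  0.7] F [ 1.7  0.7 -0.7] win [-0.1792  0.0004  0.1429] t 20.07
-0.0643 0.0001 0.1357 [ 0.3 -0.5  0.9] F [ 1.   1.  -0.6] win [-0.1792  0.0002  0.1399] t 20.7
-0.0644 0.0001 0.1341 [-0.2  0.1  0.7] F [ 1.5  1.5 -0.4] win [-0.1793  0.0002  0.1368] t 21.33
-0.0643 0.0001 0.1325 [ 0.  -0.3  1.1] F [ 1.   1.  -0.3] win [-1.793e-01  1.000e-04  1.337e-01] t 21.97
-0.0643 0.0 0.1309 [-0.3 -0.2  1.1] F [ 0.2  2.2 -1.1] win [-0.1794 -0.0002  0.1306] t 22.6
-0.0646 -0.0004 0.1293 [-0.6 -1.1  2.2] F [-1.1  0.9  7.7] win [-0.1794 -0.0003  0.1289] t 23.23
stop
[ 0.4 -1.8  9. ] F [0.2 0.5 8. ] win [-0.1794 -0.0003  0.129 ] t 23.3
```

Home: the shoulder is felt at hole z 129.3 mm, as expected. I'll unload, take up the play towards closing, release, rise straight up and look.

```bash
python3 - <<'E'
from h import *
f0=np.array([-1.4,1.4,-1.2])
hole(-.0650,.1294,-.0002);print((F()-f0).round(1))
for dx in(.0006,.0012,.0018):
    hole(-.0650-dx,.1294,-.0002);f=F()-f0;st(dx,f.round(1))
    if abs(f[0])>3:break
arm.move_gripper(.55);arm.pause(.3);st("open",arm.read_opening())
p=np.array(arm.read_tool_pos());arm.line_to(list(p+[0,0,.16]),velocity=.08);st("up")
arm.line_to(list(p+[0,0,.16]+np.array([.0,.12,0.1])),velocity=.15);st("back")
a=snapshot("side")[120:225,255:400];b=snapshot("top")[130:250,320:450]
cv2.imwrite("pics/e.png",np.hstack([cv2.resize(a,(435,315),interpolation=cv2.INTER_CUBIC),cv2.resize(b,(341,315),interpolation=cv2.INTER_CUBIC)]))
E
```

```text
[ 0.8 -2.6  8.7]
0.0006 [ 1.8 -2.5  8.7] F [-1.1 -0.2  6.7] win [-0.1795 -0.0002  0.129 ] t 24.0
0.0012 [ 2.2 -2.4  8.4] F [-1.2 -1.3  7.7] win [-0.1796 -0.0002  0.129 ] t 24.35
0.0018 [ 3.4 -2.3  7.9] F [-1.  -2.1  7.2] win [-0.1797 -0.0002  0.129 ] t 24.7
open 0.5489800799212531 F [-0.3  1.  -0.4] win [-0.1818 -0.0004  0.1281] t 25.37
up F [0.1 0.1 0.2] win [-0.1818 -0.0006  0.2876] t 27.52
back F [-0.7 -0.5 -0.4] win [-0.2995 -0.017   0.3874] t 28.71
```

View pics/e.png

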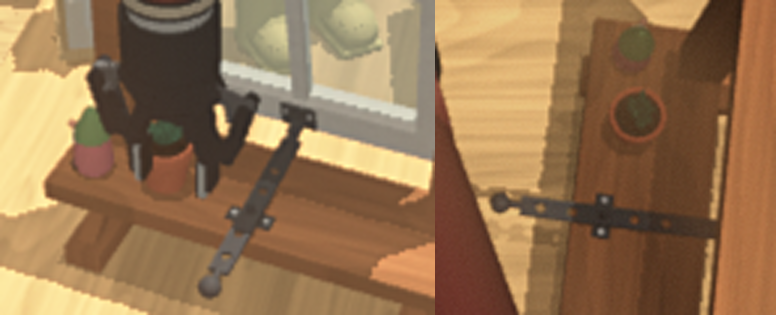

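The picture shows the sash standing open and the peg at (603,203) in the top half of the pair. Two holes show on either side of it, so it is in the middle hole. The bar lies flat, the pot and sill gnome are undisturbed, and the gripper is clear.

```bash
python3 -c "
from h import *
print(ticket.finish_job())"
```

```text
the job is handed in; nothing more can be done
None
```

The window is open at about 0.27 rad (from the arm's position), with the stay's middle hole fully home on the peg, the bar released, the other wares left where they stood, and the job handed in at about 29 s.

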